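# Make up a small distribution board

### The arm

A 7-joint arm with a two-finger parallel gripper is mounted at the origin on the work surface. World frame = base frame: x ahead of the robot, y to its left, z up, the work surface at z = 0. Lengths are in m, angles in rad, forces in N, time in s.
With the tool pointing down it reaches from about 0.4 to 0.85 m from the base axis. Payload 10.4 kg.
Tool frame: the origin (TCP) lies on the centre line of the jaws, within the pads' length; the fingertips stand 11 mm ahead of it and the grasp point (between the pads) lies 8 mm behind it; z points along the fingers, y is the line along which they close (so a half turn about z gives the same grasp; the last joint's range is limited). The gripper opens to 87 mm and grips with 3 to 60 N. Pads are 19 mm wide; open, the fingers measure 117 mm over their backs; the gripper's body (75 mm by 190 mm) begins 51 mm behind the grasp point.
Start: joints at [1.186, 0.332, -0.065, 1.46, 0.022, 1.35, -0.088], TCP at [0.221, -0.585, 0.234] pointing down, gripper open.
Joint ranges: [-2.6, 2.6], [-0.5, 2.12], [-1.47, 1.34], [0.16, 2.42], [-1.27, 4.41], [0.06, 2.06], [-2.6, 2.6]. Speed limits (rad/s): [2.22, 2.22, 2.79, 2.79, 3.14, 3.14, 3.14].

### API

Orientations are given as a unit quaternion [x, y, z, w].
In Python, from bench import r gives the robot as it stands.
- The arm moves only by the shell command python3 -m pendant 'ROWS' [OPENING] [FORCE]. ROWS is JSON, a list of rows, each a list of 4 numbers: the shift along the tool's x, y, z in m, then the turn about the tool's z in rad. A call has 1 to 8 rows; each row shifts and turns the commanded pose from where the row before left it, along the tool's axes as they then stand; what a row does not reach is not made up. A row lasts 1/12 s, in which the tool goes at most 41.7 mm and 7.16 degrees, less where a joint would pass 70% of its speed; a pose out of reach is approached as far as the arm can. A call with a gripper value outside its range is refused whole. OPENING is the opening, from 0 (shut) to 1 (fully open), set as the call begins (- or left out, the last holds). The fingers move at their own pace and stop on an object; FORCE is the grip in N (left out, the last holds). Time passes only in rows, so rows that do not move let the fingers close. It gives the time, the measured TCP pose, the force, the opening and the grip force at its end, in the units of the state.
- r.read_state(): the state, without advancing time (a new reading comes with each control period).
- r.camera(name): name is "scene" or "side" or "wrist"; returns a dict with "img" (400x640x3 uint8, red, green, blue), "camera_matrix" (3x3 intrinsics, pixels), "xyz" and "attitude" of the camera in the world. Camera axes: x right, y down, z forward; pixel columns grow to the right and rows downward; lengths in m; the calibration is good to about 2 mm. A picture is of the moment at which its call begins. There is no depth.
- r.close_job(): hands the job in; it is judged then, once.
Trained networks look in the newest picture that a camera, given by its name, has taken for a name from the list of things; names that differ only in an ending like _2 or _b are one class to them, and where a whole thing is asked for, a point or a joint stands for the part that bears it (a point fixed in the world has none). Each returns a list of dicts, best first, with "score" (0 to 1); they miss things now and then, are a little off and sometimes report something else, mostly with a low value. They report only what shows in the picture. A call takes as long as a camera call. They do not tell look-alikes from the thing itself.
- r.outline_of(thing, camera): "mask" (400x640 bool, what is visible of it) and "bbox" ([centre column, centre row, width, height] in pixels, round what is visible of it).
The state is a dict: "time": time; "joint_positions": joint angles; "joint_vel": joint speeds; "joint_torque": joint torques, N m; "ee_pos": TCP position; "eef_rot": TCP orientation; "ft_force": force on the tool from outside, world axes, zero at the start; "torque": the same for the moment, N m; "width": finger opening in m; "grip_force": force on a finger pad.
Only numpy, scipy, OpenCV 4.12 (cv2) and the standard library are available. Lean on these libraries where they do the work, as an engineer would, in place of code of your own. Each camera call takes 0.05 s, during which the arm holds its last target. There are 200 camera calls.

### The job

Fit every device standing on the counter onto the board's rail: press each straight down until it snaps fully home, level and square across the rail, clip tab towards the robot, with the wide three-pole main switch at the left-hand end of the row (the robot's left) and the two-pole breakers to its right. When all are on, swing the clear cover over and press it down until its catch snaps, and leave the other things on the counter where they are.

Things in the scene. Friction and masses are not known exactly. Their poses are not given: they have to be found in the camera images.
- board: Grey plastic enclosure fixed on the counter on its back, open front up: 200 (x) by 300 (y) by 50 mm high, walls and floor 4 mm. Origin: centre of its underside; x points to its hinged far side, y to the robot's left, z up. A steel rail along y through the middle, 280 mm long, takes the devices anywhere along it; side by side they need 54 mm (main switch) and 36 mm (each breaker).
- rail_mid (a point): Middle of the rail's top face, 20 mm above board's origin, axes as board's; the rail is 35 mm wide (x), 280 mm long (y). A device's channel goes over it; the lead-ins take up about 2 mm of misplacement across it. The sprung clip gives way to 8 to 17 N straight down, then the force drops; short of that the device stays 3 to 12 mm proud or leans, and can be pressed on down.
- cover (a joint): Clear cover hinged along the board's far rim: 0 shut and snapped, grows as it opens (rad); starts open at 1.5 to 1.7 (1.57 upright, stop at 1.75). Stiff hinge: it stays where left, about 0.5 to 3 N at its edge moves it. A sprung catch in the middle of its near edge meets it at about 0.05 and takes 8 to 12 N pressed near that edge, then it snaps to 0.
- cover_hinge (a point): Middle of the cover's hinge line: 100 mm to +x of the board's centre and 50 mm up; turns with the cover. The cover is a shell 200 mm long from hinge to free edge, 300 mm wide and 50 mm deep; shut, its flat top lies 50 mm above this point, 100 mm above the counter.
- cover_edge (a point): Middle of the free edge of the cover's flat outer face: 200 mm from the hinge along the cover and 50 mm out from it. z is the outward normal of that face, -x points from hinge to edge; axes are the board's when shut.
- main: Main switch: wide three-pole block, 53 mm wide (y), 83 long (x), 68 high, off-white, dark toggle 9 mm high on top (x -10 to 2). Up to 42 mm it is the full 83 mm long; above that a nose 45 mm long (x -22.5 to 22.5) and of full width: grip across the 45 mm. Origin: middle of the underside of its feet, z up; x points away from the end with the dark clip tab (8 mm out, low). Stands on its feet.
- breaker1: Two-pole breaker: 36 mm wide (y), all else (length, nose, height, origin, axes, clip tab) as main. Channel between the feet: 12 mm deep, so snapped home its origin is 8 mm above board's, its x along the board's x. At the start all devices stand on the counter on their feet, turned at most 0.6 rad from the world axes, x away from the robot.
- breaker2: Two-pole breaker, as breaker1. Some breakers may be absent.
- breaker3: Two-pole breaker, as breaker1; may be absent.
- breaker4: Two-pole breaker, as breaker1; may be absent.
- breaker5: Two-pole breaker, as breaker1; may be absent.
- tape: Roll of black tape, 64 mm across, 19 mm high, lying among the devices; leave it. Origin under its centre.
- screwdriver: Screwdriver, 190 mm long, 26 mm thick handle, lying at the right, nearer the robot; leave it. Origin under its middle.
- bulbbox1: Blue lamp carton 62 x 62 x 115 mm standing at the left; leave it. Origin under its centre.
- bulbbox2: A second such lamp carton, standing at the right far side; leave it.
- elbow: Grey pipe elbow, about 70 mm a leg, 48 mm high, lying at the right; leave it. Origin on the counter below its corner.
- tester: Yellow and black hand meter, 140 x 72 x 36 mm, lying at the left; leave it. Origin under its centre.
- glue: Bottle, 52 mm across and 130 mm high, standing at the left far side; leave it. Origin under its centre.
Mind the look-alikes: they are no part of the job. Leave any pink look-alike of the breaker5 alone.

How it is judged:
By the outcome, as a careful person would: the job done as asked, in the order asked, and still so for the second after the job is handed in, with the robot touching nothing.
Of breaker1, breaker2, breaker3, breaker4, breaker5 only 3 to 5 are there at a start; the rules pass over those that are not, and their reading is None.
At some moment in a run one of main, breaker1, breaker2, breaker3, breaker4, breaker5 may be knocked a few centimetres aside while the robot is not near it.
It also fails if it takes over 210 s, if anything falls off the work surface, if the arm or the gripper's body presses on something with over 40 N, if the wrist force passes 120 N, or if a joint passes its speed limit or range.

## Working session

There is one attempt and no reset: what is moved stays moved. The work goes in short steps, Python scripts to look and compute and a shell command to move; the robot and the scene stay as the last step left them, time stands still between calls to the robot, and variables do not carry over. Pictures are saved under pics/ and viewed, at most 14 in all, crops included, and the job is handed in when it is done.

```bash
mkdir -p pics; ls; python3 - <<'E'
from bench import r
import cv2,numpy as np
s=r.read_state();print({k:np.round(v,3).tolist() for k,v in s.items()})
for c in ("scene","side"):
    d=r.camera(c);cv2.imwrite(f"pics/{c}0.png",d["img"][:,:,::-1]);print(c,np.round(d["xyz"],3),np.round(d["attitude"],4),np.round(d["camera_matrix"],1).tolist())
    for t in ("board","main","breaker1","cover","tape"):
        print(t,[(round(float(o["score"]),2),np.round(o["bbox"]).tolist()) for o in r.outline_of(t,c)])
E
```

```text
pics
{'time': 0.0, 'joint_positions': [1.186, 0.333, -0.065, 1.461, 0.022, 1.35, -0.088], 'joint_vel': [-0.002, 0.0, 0.002, -0.001, 0.001, -0.001, -0.0], 'joint_torque': [0.001, -62.325, 0.025, -38.99, -0.061, 0.04, 0.0], 'ee_pos': [0.221, -0.584, 0.233], 'eef_rot': [0.984, 0.18, -0.0, -0.001], 'ft_force': [0.363, -0.806, -0.283], 'torque': [-0.01, 0.024, -0.05], 'grip_force': 0.0, 'width': 0.087}
scene [1.063 0.014 1.038] [ 0.6642  0.6959 -0.1944 -0.1919] [[407.5, 0.0, 324.7], [0.0, 407.5, 200.9], [0.0, 0.0, 1.0]]
board [(0.64, [330.0, 226.0, 133.0, 84.0]), (0.58, [471.0, 230.0, 24.0, 34.0])]
main [(0.89, [177.0, 214.0, 28.0, 36.0])]
breaker1 [(0.91, [211.0, 228.0, 18.0, 32.0]), (0.89, [472.0, 228.0, 23.0, 30.0]), (0.85, [230.0, 194.0, 20.0, 31.0]), (0.75, [206.0, 136.0, 34.0, 23.0]), (0.65, [437.0, 241.0, 22.0, 33.0])]
cover []
tape [(0.57, [197.0, 186.0, 21.0, 18.0]), (0.28, [483.0, 181.0, 50.0, 40.0])]
side [-0.003  1.106  0.964] [-0.1932  0.8696 -0.446   0.0864] [[464.6, 0.0, 321.3], [0.0, 464.6, 204.2], [0.0, 0.0, 1.0]]
board [(0.94, [302.0, 196.0, 114.0, 129.0])]
main [(0.61, [361.0, 158.0, 29.0, 25.0])]
breaker1 [(0.98, [253.0, 269.0, 29.0, 33.0]), (0.87, [246.0, 301.0, 29.0, 36.0]), (0.82, [427.0, 182.0, 14.0, 26.0]), (0.76, [364.0, 180.0, 22.0, 23.0]), (0.75, [345.0, 169.0, 24.0, 24.0])]
cover [(0.89, [274.0, 183.0, 65.0, 105.0])]
tape [(0.6, [381.0, 173.0, 21.0, 11.0])]
```

```bash
python3 - <<'E'
import cv2
a=cv2.imread("pics/scene0.png");b=cv2.imread("pics/side0.png")
cv2.imwrite("pics/s1.png",cv2.resize(a[100:340,120:520],(800,480),interpolation=cv2.INTER_CUBIC))
cv2.imwrite("pics/s2.png",cv2.resize(b[100:370,180:540],(800,600),interpolation=cv2.INTER_CUBIC))
E
```

```text
(no output)
```

View pics/s1.png

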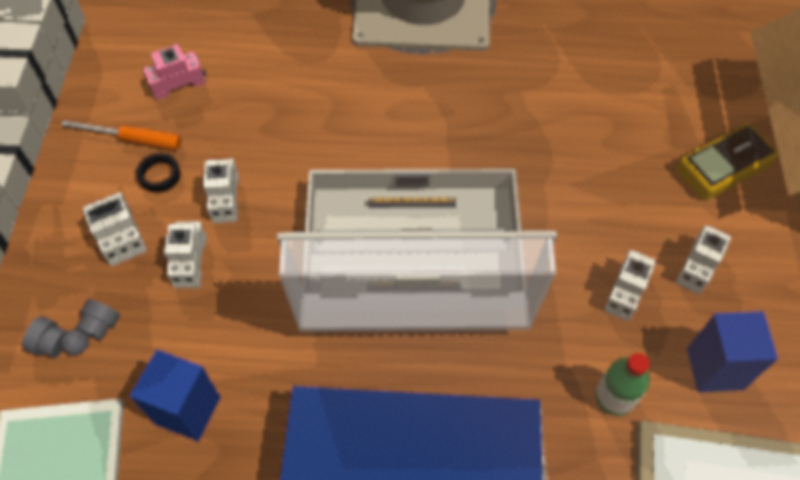

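View pics/s2.png

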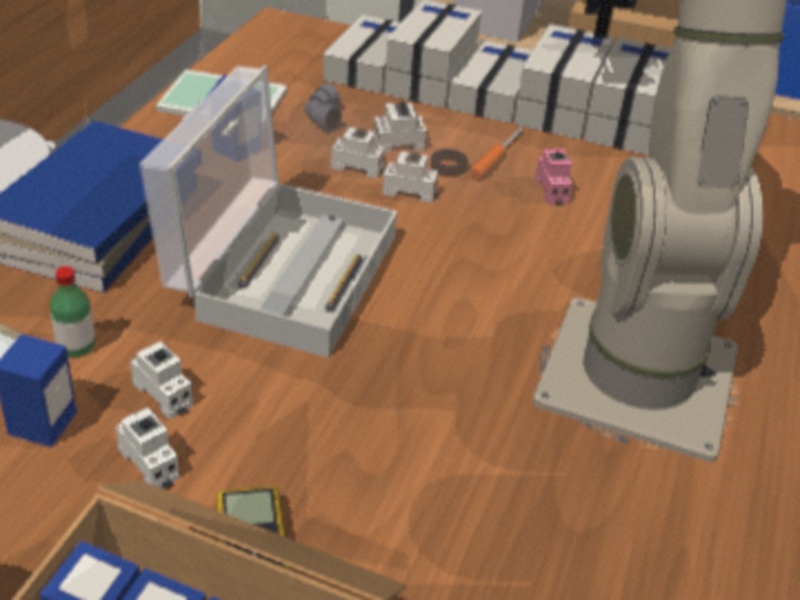

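Scene view is from the far side (image left = robot's right). Candidates in scene pixels:
- Main switch at (177,214), the only wide three-pole block.
- White breakers at (211,228), (230,194), (437,241) and (472,228).
- Pink look-alike at (206,136), to be left alone.

The crop confirms these, so there are 4 breakers plus main.

```bash
cat > h.py <<'E'
from bench import r
import cv2,numpy as np
from scipy.spatial.transform import Rotation as R
from scipy.optimize import minimize
def box(x0,x1,y0,y1,z0,z1): return np.array([[x,y,z] for x in(x0,x1) for y in(y0,y1) for z in(z0,z1)])
def dev(w): h=w/2; return [box(-.0415,.0415,-h,h,0,.042),box(-.0225,.0225,-h,h,.042,.068),box(-.01,.002,-h*.5,h*.5,.068,.077),box(-.0495,-.0415,-.006,.006,.002,.010)]
BOARD=[box(-.1,.1,-.15,.15,0,.05)]
def proj(c,P):
    p=R.from_quat(c["attitude"]).inv().apply(P-c["xyz"]); q=p@np.array(c["camera_matrix"]).T; return q[:,:2]/q[:,2:]
def unproj(c,uv,z):
    d=R.from_quat(c["attitude"]).apply(np.linalg.inv(c["camera_matrix"])@[uv[0],uv[1],1]); return np.array(c["xyz"])+d*(z-c["xyz"][2])/d[2]
def place(B,p,z=0): return R.from_euler("z",p[2]).apply(B)+[p[0],p[1],z]
def sil(c,model,p,z=0,S=4):
    m=np.zeros((400*S,640*S),np.uint8)
    for B in model: cv2.fillConvexPoly(m,cv2.convexHull(np.round((proj(c,place(B,p,z))+.5)*S-.5).astype(np.int32)),1)
    return m
def fit(views,model,p0,S=4,z=0):
    ms=[(c,cv2.resize(m.astype(np.uint8),None,fx=S,fy=S,interpolation=0)>0) for c,m in views]
    def f(v):
        p=p0+v*[.01,.01,.1]; t=0
        for c,m in ms:
            s=sil(c,model,p,z,S)>0; t-=(s&m).sum()/(s|m).sum()
        return t/len(ms)
    best=min((minimize(f,[0,0,k],method="Nelder-Mead",options=dict(initial_simplex=np.array([[0,0,k],[1,0,k],[0,1,k],[0,0,k+2]]),xatol=.02,fatol=1e-4)) for k in(-4,0,4)),key=lambda q:q.fun)
    return p0+best.x*[.01,.01,.1],-best.fun
def snap(cam,thing):
    c=r.camera(cam); return c,[o for o in r.outline_of(thing,cam)]
def white(c,o):
    px=c["img"][o["mask"]].astype(int); return len(px)>50 and np.median(px.max(1)-px.min(1))<50
def find(thing,w):
    C={n:r.camera(n) for n in("scene","side")}
    D={n:[o for o in r.outline_of(thing,n) if o["score"]>.4 and white(C[n],o)] for n in C}
    out=[]
    for o in D["scene"]:
        p=unproj(C["scene"],o["bbox"][:2],.03); v=[(C["scene"],o["mask"])]
        e=proj(C["side"],np.array([[p[0],p[1],.03]]))[0]
        q=[x for x in D["side"] if np.hypot(*(np.array(x["bbox"][:2])-e))<18]
        q.sort(key=lambda x:np.hypot(*(np.array(x["bbox"][:2])-e)))
        if q: v.append((C["side"],q[0]["mask"]))
        out.append((*fit(v,dev(w),np.array([p[0],p[1],0])),len(v)))
    return out
def rows(dx,dy,dz,goal_t=None):
    "shift in tool axes for a world shift, and turn"
    s=r.read_state(); Rm=R.from_quat(s["eef_rot"]); return np.round(Rm.inv().apply([dx,dy,dz]),4)
def tool_t(s): 
    x=R.from_quat(s["eef_rot"]).as_matrix()[:,0]; return np.arctan2(x[1],x[0])
def goto(x,y,z,a):
    "print tool-axes shift (before turn) and turn to reach TCP xyz with closing line along yaw a"
    s=r.read_state(); d=R.from_quat(s["eef_rot"]).inv().apply(np.array([x,y,z])-s["ee_pos"])
    print("t=%.2f pos %s a=%.3f shift %s turn %.3f"%(s["time"],np.round(s["ee_pos"],4),tool_t(s)-np.pi/2,np.round(d,4),-(np.pi/2+a-tool_t(s))))
E
python3 - <<'E'
from h import *
for t,w in(("main",.053),("breaker1",.036)):
    for p,i,n in find(t,w): print(t,np.round(p,4),round(i,3),n)
c,o=snap("side","board"); m=o[0]["mask"]
p0=unproj(c,o[0]["bbox"][:2],.02);p0[2]=0
print("board",*fit([(c,m)],BOARD,p0,2),m.sum())
goto(.59,0,.4,0)
w=r.camera("wrist");s=r.read_state();Rm=R.from_quat(s["eef_rot"])
print("wristcam in tool",Rm.inv().apply(w["xyz"]-s["ee_pos"]),(Rm.inv()*R.from_quat(w["attitude"])).as_matrix().round(2).tolist(),w["camera_matrix"][0][0])
E
```

```text
main [ 0.499  -0.4249  0.5324] 0.867 2
breaker1 [ 0.536  -0.316   0.1232] 0.834 2
breaker1 [ 0.5541  0.3028 -0.389 ] 0.888 2
breaker1 [ 0.5088  0.4099 -0.518 ] 0.895 2
board [ 5.52468241e-01  1.30939758e-03 -1.58517347e+00] 0.5310222686757832 8522
t=1.10 pos [ 0.2212 -0.5846  0.2336] a=-1.209 shift [ 0.5518 -0.4162 -0.1665] turn -1.209
wristcam in tool [ 0.07089001 -0.00064022 -0.15273204] [[0.0, -0.97, -0.26], [1.0, 0.0, -0.0], [0.0, -0.26, 0.97]] 306.51309853724547
```

```bash
R="[0.0263,-0.0291,-0.0104,0]" ; python3 -m pendant '[[0.0263,-0.0291,-0.0104,0],[0.0263,-0.0291,-0.0104,0],[0.0263,-0.0291,-0.0104,0],[0.0263,-0.0291,-0.0104,0],[0.0263,-0.0291,-0.0104,0],[0.0263,-0.0291,-0.0104,0],[0.0263,-0.0291,-0.0104,0],[0.0263,-0.0291,-0.0104,0]]' 1
python3 -m pendant '[[0.0263,-0.0291,-0.0104,0],[0.0263,-0.0291,-0.0104,0],[0.0263,-0.0291,-0.0104,0],[0.0263,-0.0291,-0.0104,0],[0.0263,-0.0291,-0.0104,0],[0.0263,-0.0291,-0.0104,0],[0.0263,-0.0291,-0.0104,0],[0.0263,-0.0291,-0.0104,0]]'
python3 -m pendant '[[0,0,0,-0.121],[0,0,0,-0.121],[0,0,0,-0.121],[0,0,0,-0.121],[0,0,0,-0.121]]'
python3 -m pendant '[[0,0,0,-0.121],[0,0,0,-0.121],[0,0,0,-0.121],[0,0,0,-0.121],[0,0,0,-0.121],[0,0,0,0],[0,0,0,0]]'
python3 - <<'E'
from h import *
c=r.camera("wrist"); cv2.imwrite("pics/w1.png",c["img"][:,:,::-1]); s=r.read_state();print(s["ee_pos"],tool_t(s)-np.pi/2, c["xyz"],c["attitude"],c["camera_matrix"])
for o in r.outline_of("board","wrist"): print(o["score"],o["bbox"])
E
```

```text
time: 1.82
ee_pos: [0.3359, -0.2904, 0.3175]
eef_rot: [0.984, 0.18, 0.0, 0.0]
ft_force: [1.3, 0.0, 0.7]
width: 0.0867
grip_force: 0.0
time: 2.48
ee_pos: [0.4501, 0.0019, 0.4009]
eef_rot: [0.984, 0.18, 0.001, 0.0]
ft_force: [0.6, -0.4, 0.3]
width: 0.0874
grip_force: 0.0
time: 2.9
ee_pos: [0.45, -0.0, 0.4001]
eef_rot: [0.884, 0.468, 0.0, 0.0]
ft_force: [0.3, -0.6, 0.6]
width: 0.0868
grip_force: 0.0
time: 3.48
ee_pos: [0.45, -0.0001, 0.4]
eef_rot: [0.708, 0.706, 0.0, 0.0]
ft_force: [0.8, -0.1, 0.3]
width: 0.0869
grip_force: 0.0
[ 4.49973675e-01 -9.13543125e-05  4.00035034e-01] -0.003360571276874058 [0.45041719 0.07109777 0.55274861] [ 9.91608274e-01 -1.25981874e-03  7.06759447e-05  1.29272731e-01] [[306.51309854   0.         320.48977221]
 [  0.         306.51309854 201.22857399]
 [  0.           0.           1.        ]]
0.74 [416.1, 132.0, 269.8, 251.4]
```

View pics/w1.png

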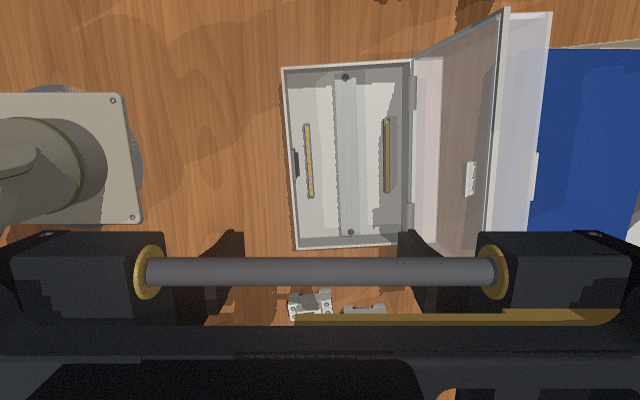

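The wrist view shows the board, with outer rim corners at (282,67), (411,60) and (297,249). The rail runs from screw (345,77) to screw (350,232), and the cover stands open with its catch at (471,179).

```bash
python3 - <<'E'
from h import *
c=r.camera("wrist");g=cv2.cvtColor(c["img"],cv2.COLOR_RGB2GRAY).astype(int)
for uv,z in (((345,77),.02),((350,232),.02),((282,67),.05),((411,60),.05),((297,249),.05)): print(uv,unproj(c,uv,z).round(4))
for row in (95,110,210,222): print(row,g[row,280:416].tolist())
# cover top corners
print("cover rim top", unproj(c,(507,9),.25),unproj(c,(490,250),.25))
for cam in("wrist",):
  for t in ("main","breaker1"): pass
E
```

```text
(345, 77) [0.4906 0.1383 0.02  ]
(350, 232) [ 0.5046 -0.1292  0.02  ]
(282, 67) [0.3923 0.149  0.05  ]
(411, 60) [0.5878 0.1583 0.05  ]
(297, 249) [ 0.4085 -0.1496  0.05  ]
95 [85, 84, 105, 205, 197, 156, 110, 112, 161, 183, 182, 181, 182, 182, 181, 181, 181, 181, 180, 183, 181, 181, 181, 182, 181, 182, 183, 184, 183, 182, 184, 183, 183, 184, 183, 183, 183, 195, 197, 194, 197, 197, 195, 196, 196, 196, 197, 196, 197, 198, 199, 202, 139, 139, 140, 171, 176, 174, 176, 178, 178, 176, 174, 177, 177, 176, 178, 174, 178, 175, 176, 176, 174, 178, 176, 175, 179, 189, 188, 186, 187, 188, 187, 186, 184, 199, 201, 199, 200, 200, 200, 199, 198, 199, 199, 199, 199, 200, 200, 199, 199, 201, 197, 202, 199, 198, 200, 199, 200, 200, 200, 204, 133, 140, 139, 140, 139, 137, 139, 138, 140, 142, 104, 107, 108, 106, 106, 105, 117, 125, 137, 135, 140, 137, 130, 119]
110 [93, 91, 92, 86, 177, 199, 180, 108, 112, 153, 186, 182, 182, 181, 183, 182, 182, 182, 184, 181, 183, 183, 180, 183, 182, 182, 181, 183, 183, 184, 182, 183, 183, 182, 183, 181, 192, 189, 196, 196, 195, 196, 195, 194, 197, 195, 196, 195, 195,
[... 1181 characters left out ...]
0, 89, 200, 197, 132, 112, 129, 182, 179, 179, 178, 176, 178, 178, 179, 177, 177, 178, 177, 177, 178, 176, 177, 177, 177, 178, 178, 176, 179, 177, 177, 179, 179, 193, 192, 190, 193, 192, 194, 191, 191, 192, 192, 192, 191, 193, 152, 136, 132, 171, 166, 165, 168, 169, 169, 164, 168, 169, 168, 167, 166, 167, 170, 167, 169, 169, 167, 166, 177, 179, 179, 177, 179, 179, 179, 179, 193, 193, 192, 193, 197, 132, 138, 137, 139, 137, 137, 136, 138, 139, 138, 137, 136, 138, 137, 138, 137, 139, 138, 137, 139, 138, 136, 134, 138, 135, 137, 136, 139, 109, 107, 107, 107, 107, 116, 125, 138, 142, 135, 135, 131, 119, 166, 178]
cover rim top [0.61424897 0.16458303 0.25      ] [ 0.6310879 -0.0635648  0.25     ]
```

```bash
python3 - <<'E'
from h import *
c=r.camera("wrist")
g=cv2.cvtColor(c["img"],cv2.COLOR_RGB2GRAY).astype(float)
L=[];Rr=[]
for row in list(range(88,120))+list(range(195,225)):
    u0=int(345+ (row-77)*.035); d=np.diff(g[row]); 
    l=u0-16+np.argmax(d[u0-16:u0-4]); q=u0+4+np.argmax(d[u0+4:u0+16])
    L.append(unproj(c,(l+.5,row),.02)); Rr.append(unproj(c,(q+.5,row),.02))
L=np.array(L);Rr=np.array(Rr)
pl=np.polyfit(L[:,1],L[:,0],1);pr=np.polyfit(Rr[:,1],Rr[:,0],1);print(pl,pr,np.std(L[:,0]-np.polyval(pl,L[:,1])),np.std(Rr[:,0]-np.polyval(pr,Rr[:,1])))
# fit outline of board base from wrist mask
for p in ((.498,.004,.051),(.4975,.004,.051),(.5,.004,.051)):
    print(p,proj(c,place(box(-.1,.1,-.15,.15,.05,.05)[::2],p)).round(1).tolist(), proj(c,place(box(-.0175,.0175,-.14,.14,.02,.02)[::2],p)).round(1).tolist())
E
```

```text
[-0.05720988  0.48067993] [-0.05648443  0.51563048] 0.0005615189453805761 0.0011227221226789452
(0.498, 0.004, 0.051) [[295.4, 249.7], [280.9, 67.2], [408.6, 244.1], [412.7, 59.6]] [[340.7, 235.9], [334.5, 74.0], [359.6, 234.9], [356.1, 72.8]]
(0.4975, 0.004, 0.051) [[295.1, 249.7], [280.5, 67.2], [408.4, 244.1], [412.4, 59.6]] [[340.4, 235.9], [334.2, 74.0], [359.3, 234.9], [355.8, 72.8]]
(0.5, 0.004, 0.051) [[296.6, 249.7], [282.2, 67.2], [409.8, 244.1], [414.1, 59.6]] [[341.8, 235.9], [335.7, 74.0], [360.7, 234.9], [357.3, 72.8]]
```

Rail found: x = 0.4982 − 0.057·y, and the 35 mm width checks out. The cover leans back at about 1.69. Going above main.

```bash
python3 -m pendant '[[-0.0386,0.0045,0.0136,0],[-0.0386,0.0045,0.0136,0],[-0.0386,0.0045,0.0136,0],[-0.0386,0.0045,0.0136,0],[-0.0386,0.0045,0.0136,0],[-0.0386,0.0045,0.0136,0]]' >/dev/null
python3 -m pendant '[[-0.0386,0.0045,0.0136,0],[-0.0386,0.0045,0.0136,0],[-0.0386,0.0045,0.0136,0],[-0.0386,0.0045,0.0136,0],[-0.0386,0.0045,0.0136,0]]' >/dev/null
python3 -m pendant '[[0,0,0,-0.107],[0,0,0,-0.107],[0,0,0,-0.107],[0,0,0,-0.107],[0,0,0,-0.107],[0,0,0,0],[0,0,0,0]]'
cat >> h.py <<'E'
def near(thing,w,p0,name=None):
    c=r.camera("wrist"); D=[o for o in r.outline_of(thing,"wrist") if o["score"]>.3 and white(c,o)]
    if name: cv2.imwrite(f"pics/{name}.png",c["img"][:,:,::-1])
    e=proj(c,np.array([[p0[0],p0[1],.035]]))[0]
    D.sort(key=lambda o:np.hypot(*(np.array(o["bbox"][:2])-e)))
    print("expect",e.round(),[(round(o["score"],2),np.round(o["bbox"]).tolist()) for o in D])
    if D:
        p,i=fit([(c,D[0]["mask"])],dev(w),np.array(p0,float),2); print("fit",p.round(4),round(i,3)); return p
E
python3 - <<'E'
from h import *
p=near("main",.053,(.499,-.425,.532),"m1")
goto(p[0],p[1],.055,p[2])
E
```

```text
time: 5.18
ee_pos: [0.4998, -0.4248, 0.2502]
eef_rot: [0.497, 0.868, 0.0, -0.0]
ft_force: [-0.4, 0.4, -0.4]
width: 0.0873
grip_force: 0.0
expect [319. 180.] [(0.64, [323.0, 181.0, 73.0, 53.0])]
fit [ 0.5019 -0.4217  0.5396] 0.97
t=5.28 pos [ 0.4999 -0.4247  0.2503] a=0.532 shift [0.0016 0.0033 0.1953] turn -0.008
```

View pics/m1.png

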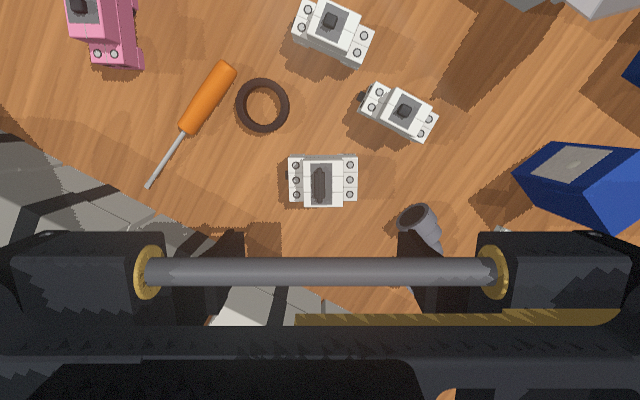

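Main is in view at (323,181), with its three-screw end visible. The breakers at (335,30) and (400,112), the tape and the elbow are all clear of the fingers. Descending and gripping.

```bash
python3 -m pendant '[[0.0003,0.0006,0.0326,0],[0.0003,0.0006,0.0326,0],[0.0003,0.0006,0.0326,0],[0.0003,0.0006,0.0326,0],[0.0003,0.0006,0.0326,-0.004],[0.0001,0.0003,0.0323,-0.004],[0,0,0,0]]'
python3 -m pendant '[[0,0,0,0],[0,0,0,0],[0,0,0,0],[0,0,0,0],[0,0,0,0],[0,0,0,0]]' 0 50
python3 -m pendant '[[0,0,-0.03,0],[0,0,-0.04,0],[0,0,-0.04,0],[0,0,-0.04,0],[0,0,0,0]]'
python3 - <<'E'
from h import *
goto(.4925,.1018,.205,.0565)
E
```

```text
time: 5.87
ee_pos: [0.4986, -0.4192, 0.0483]
eef_rot: [0.492, 0.871, 0.001, -0.005]
ft_force: [-1.0, 0.7, -1.2]
width: 0.0868
grip_force: 0.0
time: 6.37
ee_pos: [0.5023, -0.422, 0.0562]
eef_rot: [0.491, 0.871, -0.0, 0.001]
ft_force: [0.6, 0.6, -0.5]
width: 0.055
grip_force: 0.0
time: 6.78
ee_pos: [0.5049, -0.4234, 0.2149]
eef_rot: [0.491, 0.871, -0.001, 0.006]
ft_force: [0.2, -0.1, 1.5]
width: 0.0215
grip_force: 0.0
t=6.78 pos [ 0.5049 -0.4234  0.2149] a=0.544 shift [0.4559 0.261  0.0056] turn 0.487
```

The fingers are slow, at about 63 mm/s, so I lifted before they closed. Reopening and re-looking.

```bash
python3 -m pendant '[[0,0,0,0],[0,0,0,0],[0,0,0,0],[0,0,0,0],[0,0,0,0],[0,0,0,0],[0,0,0,0],[0,0,0,0]]' 1|tail -3
python3 - <<'E'
from h import *
p=near("main",.053,(.502,-.4217,.54))
goto(p[0],p[1],.055,p[2])
E
```

```text
ft_force: [-0.6, 0.4, -0.1]
width: 0.067
grip_force: 0.0
expect [320. 188.] [(0.73, [320.0, 191.0, 78.0, 63.0])]
fit [ 0.5021 -0.4216  0.5398] 0.972
t=7.55 pos [ 0.502  -0.4216  0.205 ] a=0.544 shift [-1.0e-04  1.0e-04  1.5e-01] turn 0.004
```

```bash
python3 -m pendant '[[0,0,0.035,0],[0,0,0.035,0],[0,0,0.035,0],[0,0,0.025,0],[0,0,0.015,0],[0,0,0.005,0],[0,0,0,0]]'
python3 -m pendant '[[0,0,0,0],[0,0,0,0],[0,0,0,0],[0,0,0,0],[0,0,0,0],[0,0,0,0],[0,0,0,0],[0,0,0,0]]' 0 50 >/dev/null
python3 -m pendant '[[0,0,0,0],[0,0,0,0],[0,0,0,0]]'
python3 -m pendant '[[0,0,-0.01,0],[0,0,-0.03,0],[0,0,-0.04,0],[0,0,-0.04,0],[0,0,-0.03,0],[0,0,0,0],[0,0,0,0]]'
python3 - <<'E'
from h import *
goto(.4925,.1018,.205,.0565)
E
```

```text
time: 8.13
ee_pos: [0.5014, -0.4212, 0.0539]
eef_rot: [0.491, 0.871, 0.0, -0.001]
ft_force: [0.1, -0.2, 0.3]
width: 0.0865
grip_force: 0.0
time: 9.05
ee_pos: [0.5019, -0.4218, 0.0552]
eef_rot: [0.491, 0.871, -0.0, 0.0]
ft_force: [-2.2, -0.1, 1.8]
width: 0.0448
grip_force: 50.0
time: 9.63
ee_pos: [0.5027, -0.4218, 0.207]
eef_rot: [0.491, 0.871, -0.0, 0.002]
ft_force: [-0.2, 0.2, -4.5]
width: 0.0447
grip_force: 50.0
t=9.63 pos [ 0.5027 -0.4218  0.207 ] a=0.544 shift [0.4532 0.2624 0.0009] turn 0.488
```

```bash
python3 -m pendant '[[0.0324,0.0187,0,0],[0.0324,0.0187,0,0],[0.0324,0.0187,0,0],[0.0324,0.0187,0,0],[0.0324,0.0187,0,0],[0.0324,0.0187,0,0],[0.0324,0.0187,0,0]]' >/dev/null
python3 -m pendant '[[0.0324,0.0187,0,0],[0.0324,0.0187,0,0],[0.0324,0.0187,0,0],[0.0324,0.0187,0,0],[0.0324,0.0187,0,0],[0.0324,0.0187,0,0],[0.0324,0.0187,0,0]]' >/dev/null
python3 -m pendant '[[0,0,0,0.122],[0,0,0,0.122],[0,0,0,0.122],[0,0,0,0.122],[0,0,0,0],[0,0,0,0],[0,0,0,0]]'
python3 - <<'E'
from h import *
goto(.4925,.1018,.09,.0565)
c=r.camera("wrist"); cv2.imwrite("pics/p1.png",c["img"][:,:,::-1])
c=r.camera("scene"); cv2.imwrite("pics/p1s.png",c["img"][:,:,::-1])
E
```

```text
time: 11.38
ee_pos: [0.4906, 0.1018, 0.2041]
eef_rot: [0.686, 0.728, -0.001, -0.001]
ft_force: [-0.3, -0.6, -3.9]
width: 0.0443
grip_force: 50.0
t=11.38 pos [0.4906 0.1018 0.2041] a=0.060 shift [-1.000e-04  2.100e-03  1.141e-01] turn 0.004
```

View pics/p1.png

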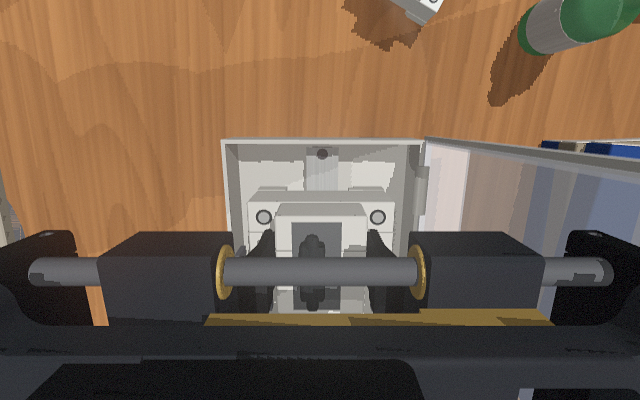

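Main is held square over the rail at (321,250), and the rail screw at (322,154) lines up with it. Descending and pressing.

```bash
python3 -m pendant '[[0,0.002,0.03,0.002],[0,0,0.035,0.002],[0,0,0.025,0],[0,0,0.015,0],[0,0,0.008,0],[0,0,0,0],[0,0,0,0]]'
python3 -m pendant '[[0,0,0.004,0],[0,0,0.004,0],[0,0,0.004,0],[0,0,0.003,0],[0,0,0.003,0],[0,0,0,0]]'
python3 - <<'E'
from h import *
goto(.4925,.1018,.063,.0565)
E
```

```text
time: 12.07
ee_pos: [0.4935, 0.1022, 0.0926]
eef_rot: [0.688, 0.726, 0.0, 0.0]
ft_force: [0.2, 0.7, -3.1]
width: 0.0448
grip_force: 50.0
time: 12.57
ee_pos: [0.4929, 0.102, 0.0735]
eef_rot: [0.688, 0.725, -0.0, -0.0]
ft_force: [0.5, -0.2, -4.3]
width: 0.0445
grip_force: 50.0
t=12.57 pos [0.4929 0.102  0.0735] a=0.052 shift [-0.0002 -0.0004  0.0105] turn -0.004
```

```bash
python3 -m pendant '[[0,0,0.003,0],[0,0,0.003,0],[0,0,0,0]]'; python3 -m pendant '[[0,0,0.002,0],[0,0,0.002,0],[0,0,0,0]]';python3 -m pendant '[[0,0,0.002,0],[0,0,0.001,0],[0,0,0,0],[0,0,0,0]]'
```

```text
time: 12.82
ee_pos: [0.4917, 0.1022, 0.0677]
eef_rot: [0.688, 0.725, -0.001, -0.001]
ft_force: [-8.6, -0.0, 3.6]
width: 0.0446
grip_force: 50.0
time: 13.07
ee_pos: [0.4913, 0.102, 0.0632]
eef_rot: [0.688, 0.725, -0.002, -0.001]
ft_force: [-7.1, 0.4, -1.8]
width: 0.0448
grip_force: 50.0
time: 13.4
ee_pos: [0.4914, 0.1021, 0.0631]
eef_rot: [0.688, 0.725, -0.002, -0.0]
ft_force: [-22.7, -5.2, 39.3]
width: 0.0443
grip_force: 50.0
```

Snapped home: TCP at 0.063 with a hard stop. Rail x is about 1.2 mm less than estimated, which I'll use from here. Releasing, rising and looking.

```bash
python3 -m pendant '[[0,0,-0.002,0],[0,0,0,0],[0,0,0,0],[0,0,0,0],[0,0,0,0],[0,0,0,0]]' 0.8|tail -3
python3 -m pendant '[[0,0,-0.01,0],[0,0,-0.03,0],[0,0,-0.04,0],[0,0,-0.04,0],[0,0,-0.04,0],[0,0,-0.03,0],[0,0,0,0],[0,0,0,0]]'
python3 - <<'E'
from h import *
c=r.camera("wrist"); cv2.imwrite("pics/p2.png",c["img"][:,:,::-1])
o=[o for o in r.outline_of("main","wrist") if o["score"]>.3]
for z in (.008,.014,.02): print(z,[ (q.round(4),round(i,3)) for q,i in [fit([(c,o[0]["mask"])],dev(.053),np.array([.4913,.102,.0565]),2,z)]])
for p,i,n in find("breaker1",.036): print(np.round(p,4),round(i,3),n)
E
```

```text
ft_force: [-0.2, 0.4, 0.0]
width: 0.0687
grip_force: 0.0
time: 14.57
ee_pos: [0.494, 0.1025, 0.2554]
eef_rot: [0.688, 0.725, 0.001, 0.001]
ft_force: [0.3, -0.2, -0.3]
width: 0.0697
grip_force: 0.0
0.008 [(array([0.4911, 0.1017, 0.0626]), np.float64(0.973))]
0.014 [(array([0.4908, 0.1032, 0.0611]), np.float64(0.963))]
0.02 [(array([0.4903, 0.1042, 0.0809]), np.float64(0.939))]
[ 0.5376 -0.3155  0.0911] 0.869 2
[ 0.5513  0.3039 -0.4206] 0.937 1
[ 0.5088  0.4111 -0.4891] 0.889 2
[ 0.4272 -0.2821  0.1412] 0.87 2
```

View pics/p2.png

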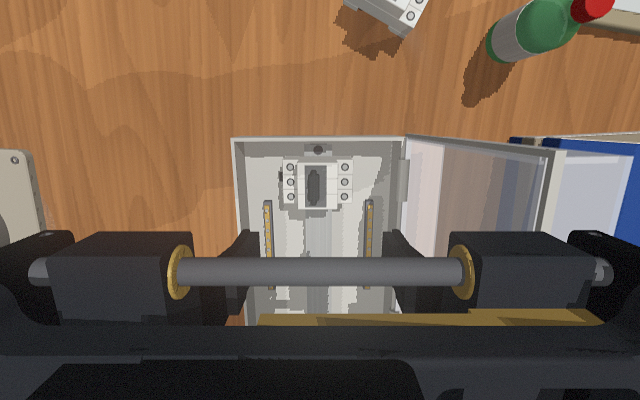

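Main sits square at (317,185), and the fit prefers home height. Next is the left-near breaker, after checking clearance to the glue bottle and the carton.

```bash
python3 - <<'E'
from h import *
C={n:r.camera(n) for n in("scene","side")}
th=np.linspace(0,2*np.pi,16,endpoint=False)
M={"glue":np.vstack([np.c_[.026*np.cos(th),.026*np.sin(th),0*th+z] for z in(0,.09)]+[[[0,0,.13]]]),"bulbbox1":box(-.031,.031,-.031,.031,0,.115),"tester":box(-.07,.07,-.036,.036,0,.036)}
for t in M:
    v=[]
    for n in C:
        o=r.outline_of(t,n)
        if o: v.append((C[n],o[0]["mask"])); print(t,n,o[0]["score"],np.round(o[0]["bbox"]), unproj(C[n],o[0]["bbox"][:2],.06).round(3))
    if v: p0=unproj(*[(v[0][0]),r.outline_of(t,"scene")[0]["bbox"][:2]],.06) if r.outline_of(t,"scene") else np.array([.6,.4,0]); p0[2]=0; print(fit(v,[M[t]],p0,2))
goto(.552,.3035,.2,-.40)
E
```

```text
glue scene 0.88 [432. 293.  28.  33.] [0.714 0.273 0.06 ]
glue side 0.78 [213. 239.  14.  40.] [0.711 0.265 0.06 ]
(array([0.70780969, 0.27539784, 0.10679614]), np.float64(0.8804327103925955))
bulbbox1 scene 0.83 [484. 273.  43.  46.] [0.656 0.413 0.06 ]
bulbbox1 side 0.66 [195. 276.  34.  51.] [0.666 0.415 0.06 ]
(array([0.66323148, 0.41138804, 0.16200439]), np.float64(0.9534644450661677))
tester scene 0.67 [484. 179.  51.  37.] [0.361 0.458 0.06 ]
tester side 0.97 [294. 340.  34.  39.] [0.328 0.488 0.06 ]
(array([ 0.33387513,  0.47290769, -0.96011177]), np.float64(0.5791666461722418))
t=15.57 pos [0.4932 0.1021 0.2531] a=0.052 shift [0.1981 0.0692 0.0531] turn 0.452
```

```bash
python3 -m pendant '[[0.033,0.0115,0.0088,0],[0.033,0.0115,0.0088,0],[0.033,0.0115,0.0088,0],[0.033,0.0115,0.0088,0],[0.033,0.0115,0.0088,0],[0.033,0.0115,0.0088,0]]' 1 >/dev/null
python3 -m pendant '[[0,0,0,0.113],[0,0,0,0.113],[0,0,0,0.113],[0,0,0,0.113],[0,0,0,0],[0,0,0,0],[0,0,0,0]]' |tail -2
python3 - <<'E'
from h import *
p=near("breaker1",.036,(.552,.3035,-.4))
goto(p[0],p[1],.055,p[2])
E
```

```text
width: 0.0869
grip_force: 0.0
expect [321. 189.] [(0.63, [322.0, 187.0, 84.0, 52.0]), (0.76, [240.0, 104.0, 93.0, 43.0])]
fit [ 0.5554  0.3063 -0.4284] 0.943
t=16.75 pos [0.5518 0.3033 0.2002] a=-0.398 shift [0.0042 0.0022 0.1452] turn 0.031
```

```bash
python3 -m pendant '[[0.0042,0.0022,0.03,0.015],[0,0,0.035,0.015],[0,0,0.035,0],[0,0,0.025,0],[0,0,0.015,0],[0,0,0.005,0],[0,0,0,0],[0,0,0,0]]'
python3 -m pendant '[[0,0,0,0],[0,0,0,0],[0,0,0,0],[0,0,0,0],[0,0,0,0],[0,0,0,0],[0,0,0,0],[0,0,0,0]]' 0 50 >/dev/null
python3 -m pendant '[[0,0,0,0],[0,0,0,0]]'
python3 -m pendant '[[0,0,-0.01,0],[0,0,-0.03,0],[0,0,-0.04,0],[0,0,-0.04,0],[0,0,-0.03,0],[0,0,0,0],[0,0,0,0]]' | tail -2
python3 - <<'E'
from h import *
goto(.4941,.0519,.205,.0565)
E
```

```text
time: 17.42
ee_pos: [0.5562, 0.307, 0.0567]
eef_rot: [0.842, 0.54, 0.001, -0.0]
ft_force: [0.6, 0.8, 0.4]
width: 0.0871
grip_force: 0.0
time: 18.25
ee_pos: [0.5555, 0.3064, 0.0552]
eef_rot: [0.842, 0.54, -0.0, 0.0]
ft_force: [-0.1, -0.1, -0.3]
width: 0.0446
grip_force: 49.9
width: 0.0449
grip_force: 49.9
t=18.83 pos [0.5559 0.307  0.2075] a=-0.430 shift [-0.2577  0.0501  0.0019] turn -0.486
```

```bash
python3 -m pendant '[[-0.0322,0.0063,0,0],[-0.0322,0.0063,0,0],[-0.0322,0.0063,0,0],[-0.0322,0.0063,0,0],[-0.0322,0.0063,0,0],[-0.0322,0.0063,0,0],[-0.0322,0.0063,0,0],[-0.0322,0.0063,0,0]]' >/dev/null
python3 -m pendant '[[0,0,0,-0.1215],[0,0,0,-0.1215],[0,0,0,-0.1215],[0,0,0,-0.1215],[0,0,0,0],[0,0,0,0],[0,0,0,0],[0,0,0,0]]' |tail -2
python3 - <<'E'
from h import *
goto(.4941,.0519,.075,.0565)
E
```

```text
width: 0.0445
grip_force: 49.9
t=20.17 pos [0.4936 0.0512 0.2048] a=0.053 shift [0.0006 0.0006 0.1298] turn -0.003
```

```bash
python3 -m pendant '[[0.0006,0.0005,0.03,-0.003],[0,0,0.035,0],[0,0,0.03,0],[0,0,0.02,0],[0,0,0.01,0],[0,0,0.003,0],[0,0,0,0],[0,0,0,0]]'
python3 -m pendant '[[0,0,0.003,0],[0,0,0.003,0],[0,0,0,0]]'; python3 -m pendant '[[0,0,0.003,0],[0,0,0.003,0],[0,0,0,0]]';python3 -m pendant '[[0,0,0.002,0],[0,0,0.001,0],[0,0,0,0],[0,0,0,0]]'
```

```text
time: 20.83
ee_pos: [0.4953, 0.0521, 0.0785]
eef_rot: [0.686, 0.727, 0.001, 0.001]
ft_force: [0.1, 0.5, -1.9]
width: 0.0441
grip_force: 49.9
time: 21.08
ee_pos: [0.4942, 0.0518, 0.0714]
eef_rot: [0.686, 0.728, -0.0, 0.0]
ft_force: [-1.3, -1.1, -1.0]
width: 0.0444
grip_force: 49.9
time: 21.33
ee_pos: [0.4939, 0.0518, 0.0645]
eef_rot: [0.686, 0.728, -0.0, -0.0]
ft_force: [1.4, 0.5, -11.1]
width: 0.0447
grip_force: 49.9
time: 21.67
ee_pos: [0.4941, 0.0518, 0.0631]
eef_rot: [0.686, 0.728, -0.001, 0.0]
ft_force: [-9.4, -1.1, 11.8]
width: 0.0444
grip_force: 49.9
```

```bash
python3 -m pendant '[[0,0,0.001,0],[0,0,0,0],[0,0,-0.003,0],[0,0,0,0],[0,0,0,0],[0,0,0,0]]' 1|tail -3
python3 -m pendant '[[0,0,-0.01,0],[0,0,-0.03,0],[0,0,-0.04,0],[0,0,-0.04,0],[0,0,-0.03,0],[0,0,0,0],[0,0,0,0]]' |head -2
python3 - <<'E'
from h import *
for p,i,n in find("breaker1",.036): print(np.round(p,4),round(i,3),n)
goto(.509,.411,.2,-.5)
E
```

```text
ft_force: [0.2, 0.1, -0.5]
width: 0.0765
grip_force: 0.0
time: 22.75
ee_pos: [0.4953, 0.0521, 0.2167]
[ 0.4277 -0.2825  0.1877] 0.906 2
[ 0.5079  0.4105 -0.5137] 0.894 2
[ 0.6578 -0.4499 -1.1102] 0.596 1
[ 0.5359 -0.3157  0.1059] 0.767 2
[0.4769 0.0482 0.0699] 0.45 1
t=22.95 pos [0.4937 0.0518 0.2132] a=0.059 shift [0.3577 0.0365 0.0132] turn 0.559
```

```bash
python3 -m pendant '[[0.0398,0.0041,0.0015,0],[0.0398,0.0041,0.0015,0],[0.0398,0.0041,0.0015,0],[0.0398,0.0041,0.0015,0],[0.0398,0.0041,0.0015,0],[0.0398,0.0041,0.0015,0],[0.0398,0.0041,0.0015,0],[0.0398,0.0041,0.0015,0]]' 1 >/dev/null
python3 -m pendant '[[0.0398,0.0041,0.0015,0],[0,0,0,0.112],[0,0,0,0.112],[0,0,0,0.112],[0,0,0,0.112],[0,0,0,0.112],[0,0,0,0],[0,0,0,0]]' |tail -2
python3 -m pendant '[[0,0,0,0],[0,0,0,0]]' |head -2
python3 - <<'E'
from h import *
p=near("breaker1",.036,(.508,.4105,-.51))
goto(p[0],p[1],.057,p[2])
E
```

```text
width: 0.087
grip_force: 0.0
time: 24.45
ee_pos: [0.5099, 0.4115, 0.2003]
expect [320. 191.] [(0.72, [317.0, 190.0, 83.0, 43.0])]
fit [ 0.5092  0.4139 -0.4769] 0.93
t=24.55 pos [0.5101 0.4116 0.2005] a=-0.500 shift [ 0.0017 -0.0018  0.1435] turn -0.023
```

```bash
python3 -m pendant '[[0.0017,-0.0018,0.03,-0.012],[0,0,0.035,-0.012],[0,0,0.035,0],[0,0,0.025,0],[0,0,0.015,0],[0,0,0.004,0],[0,0,0,0],[0,0,0,0]]'
python3 -m pendant '[[0,0,0,0],[0,0,0,0],[0,0,0,0],[0,0,0,0],[0,0,0,0],[0,0,0,0],[0,0,0,0],[0,0,0,0]]' 0 50 >/dev/null
python3 -m pendant '[[0,0,0,0],[0,0,0,0]]'
python3 -m pendant '[[0,0,-0.01,0],[0,0,-0.03,0],[0,0,-0.04,0],[0,0,-0.04,0],[0,0,-0.03,0],[0,0,0,0],[0,0,0,0]]' | tail -2
python3 - <<'E'
from h import *
goto(.4965,.01,.207,.0565)
E
```

```text
time: 25.22
ee_pos: [0.5099, 0.4148, 0.0584]
eef_rot: [0.854, 0.52, 0.001, -0.0]
ft_force: [0.4, -0.4, 1.1]
width: 0.087
grip_force: 0.0
time: 26.05
ee_pos: [0.5094, 0.4139, 0.0568]
eef_rot: [0.854, 0.52, 0.0, 0.0]
ft_force: [0.3, -1.0, -0.4]
width: 0.0448
grip_force: 49.9
width: 0.0448
grip_force: 49.9
t=26.63 pos [0.5096 0.4147 0.209 ] a=-0.477 shift [-0.3656  0.1741  0.0012] turn -0.533
```

```bash
python3 -m pendant '[[-0.0332,0.0158,0,0],[-0.0332,0.0158,0,0],[-0.0332,0.0158,0,0],[-0.0332,0.0158,0,0],[-0.0332,0.0158,0,0],[-0.0332,0.0158,0,0],[-0.0332,0.0158,0,0],[-0.0332,0.0158,0,0]]' >/dev/null
python3 -m pendant '[[-0.0332,0.0158,0,0],[-0.0332,0.0158,0,0],[-0.0332,0.0158,0,0],[0,0,0,-0.1066],[0,0,0,-0.1066],[0,0,0,-0.1066],[0,0,0,-0.1066],[0,0,0,-0.1066]]' |tail -2
python3 -m pendant '[[0,0,0,0],[0,0,0,0],[0,0,0,0],[0,0,0,0]]' |tail -2
python3 - <<'E'
from h import *
goto(.4965,.01,.077,.0565)
E
```

```text
width: 0.0446
grip_force: 49.9
width: 0.0446
grip_force: 49.9
t=28.30 pos [0.4958 0.0098 0.2063] a=0.053 shift [0.0002 0.0008 0.1293] turn -0.003
```

```bash
python3 -m pendant '[[0.0002,0.0006,0.03,-0.003],[0,0,0.035,0],[0,0,0.03,0],[0,0,0.02,0],[0,0,0.01,0],[0,0,0.003,0],[0,0,0,0],[0,0,0,0]]' |head -2
python3 -m pendant '[[0,0,0.003,0],[0,0,0.003,0],[0,0,0,0]]'|sed -n 2,4p; python3 -m pendant '[[0,0,0.003,0],[0,0,0.003,0],[0,0,0,0]]'|sed -n 2,4p;python3 -m pendant '[[0,0,0.002,0],[0,0,0.001,0],[0,0,0,0],[0,0,0,0]]'|sed -n 2,4p
```

```text
time: 28.97
ee_pos: [0.4975, 0.0101, 0.08]
ee_pos: [0.4966, 0.0099, 0.0729]
eef_rot: [0.686, 0.728, -0.0, 0.0]
ft_force: [-1.0, -0.6, -1.3]
ee_pos: [0.4963, 0.01, 0.0661]
eef_rot: [0.686, 0.728, -0.0, -0.0]
ft_force: [1.3, -0.3, -10.9]
ee_pos: [0.4964, 0.01, 0.0646]
eef_rot: [0.686, 0.728, -0.0, 0.0]
ft_force: [-8.1, -0.1, 11.3]
```

```bash
python3 -m pendant '[[0,0,0.001,0],[0,0,0,0],[0,0,-0.003,0],[0,0,0,0],[0,0,0,0],[0,0,0,0]]' 1|tail -3
python3 -m pendant '[[0,0,-0.01,0],[0,0,-0.03,0],[0,0,-0.04,0],[0,0,-0.04,0],[0,0,-0.03,0],[0,0,0,0],[0,0,0,0]]' |head -2
python3 - <<'E'
from h import *
for p,i,n in find("breaker1",.036): print(np.round(p,4),round(i,3),n)
goto(.4277,-.2825,.2,.16)
E
```

```text
ft_force: [-0.2, -0.4, -0.9]
width: 0.0769
grip_force: 0.0
time: 30.88
ee_pos: [0.4976, 0.0101, 0.2182]
[ 0.4293 -0.2816  0.1717] 0.887 2
[ 0.4888  0.0452 -0.0212] 0.361 2
[ 0.5364 -0.3158  0.1242] 0.77 2
t=31.08 pos [0.4959 0.01   0.2147] a=0.059 shift [-0.2879 -0.0854  0.0148] turn -0.101
```

Shift to (0.429,-0.282) takes 8 rows.

```bash
python3 -m pendant '[[-0.036,-0.0106,0.0018,-0.0126],[-0.036,-0.0101,0.0018,-0.0126],[-0.036,-0.0097,0.0018,-0.0126],[-0.036,-0.0092,0.0018,-0.0126],[-0.036,-0.0088,0.0018,-0.0126],[-0.036,-0.0083,0.0018,-0.0126],[-0.036,-0.0079,0.0018,-0.0126],[-0.036,-0.0074,0.0018,-0.0126]]' 1 >/dev/null
python3 -m pendant '[[0,0,0,0],[0,0,0,0],[0,0,0,0],[0,0,0,0]]' |head -2
python3 - <<'E'
from h import *
p=near("breaker1",.036,(.429,-.282,.17))
goto(p[0],p[1],.055,p[2])
E
```

```text
time: 32.08
ee_pos: [0.4549, -0.282, 0.2009]
expect [296. 185.] [(0.73, [296.0, 186.0, 78.0, 45.0]), (0.96, [388.0, 227.0, 84.0, 56.0])]
fit [ 0.4296 -0.2793  0.1387] 0.954
t=32.18 pos [ 0.455  -0.2822  0.2013] a=0.162 shift [ 0.0069 -0.0246  0.1463] turn 0.023
```

```bash
python3 -m pendant '[[0.0069,-0.0246,0.01,0],[0,0,0.035,0.012],[0,0,0.035,0.011],[0,0,0.035,0],[0,0,0.02,0],[0,0,0.011,0],[0,0,0,0],[0,0,0,0]]'
python3 -m pendant '[[0,0,0,0],[0,0,0,0],[0,0,0,0],[0,0,0,0],[0,0,0,0],[0,0,0,0],[0,0,0,0],[0,0,0,0]]' 0 50 >/dev/null
python3 -m pendant '[[0,0,0,0],[0,0,0,0]]'
python3 -m pendant '[[0,0,-0.01,0],[0,0,-0.03,0],[0,0,-0.04,0],[0,0,-0.04,0],[0,0,-0.03,0],[0,0,0,0],[0,0,0,0]]' | tail -2
python3 - <<'E'
from h import *
goto(.4988,-.0319,.205,.0565)
E
```

```text
time: 32.85
ee_pos: [0.4298, -0.2804, 0.0561]
eef_rot: [0.657, 0.754, 0.0, 0.0]
ft_force: [-0.0, -0.5, 0.8]
width: 0.0872
grip_force: 0.0
time: 33.68
ee_pos: [0.4293, -0.2807, 0.0554]
eef_rot: [0.657, 0.754, -0.0, 0.0]
ft_force: [0.0, -0.5, 1.6]
width: 0.0449
grip_force: 50.0
width: 0.045
grip_force: 50.0
t=34.27 pos [ 0.4299 -0.2809  0.2073] a=0.137 shift [0.2373 0.1022 0.002 ] turn 0.080
```

```bash
python3 -m pendant '[[0.0339,0.0146,0,0],[0.0339,0.0146,0,0],[0.0339,0.0146,0,0],[0.0339,0.0146,0,0],[0.0339,0.0146,0,0],[0.0339,0.0146,0,0],[0.0339,0.0146,0,0],[0,0,0,0.08]]' >/dev/null
python3 -m pendant '[[0,0,0,0],[0,0,0,0],[0,0,0,0],[0,0,0,0]]' |tail -2
python3 - <<'E'
from h import *
goto(.4988,-.0319,.075,.0565)
E
```

```text
width: 0.0449
grip_force: 50.0
t=35.27 pos [ 0.4976 -0.0328  0.2048] a=0.056 shift [0.0009 0.0013 0.1298] turn -0.000
```

```bash
python3 -m pendant '[[0.0009,0.0012,0.03,0],[0,0,0.035,0],[0,0,0.03,0],[0,0,0.02,0],[0,0,0.01,0],[0,0,0.003,0],[0,0,0,0],[0,0,0,0]]' |head -2
python3 -m pendant '[[0,0,0.003,0],[0,0,0.003,0],[0,0,0,0]]'|sed -n 2,4p; python3 -m pendant '[[0,0,0.003,0],[0,0,0.003,0],[0,0,0,0]]'|sed -n 2,4p;python3 -m pendant '[[0,0,0.002,0],[0,0,0.001,0],[0,0,0,0],[0,0,0,0]]'|sed -n 2,4p
```

```text
time: 35.93
ee_pos: [0.5002, -0.0309, 0.0786]
ee_pos: [0.499, -0.0309, 0.0716]
eef_rot: [0.687, 0.727, -0.0, 0.0]
ft_force: [-2.4, 0.1, 0.3]
ee_pos: [0.4986, -0.0308, 0.0646]
eef_rot: [0.687, 0.727, -0.0, -0.0]
ft_force: [0.7, -0.3, -10.9]
ee_pos: [0.4988, -0.0308, 0.0634]
eef_rot: [0.687, 0.727, -0.001, -0.0]
ft_force: [-11.7, 0.1, 14.2]
```

```bash
python3 -m pendant '[[0,0,0.001,0],[0,0,0,0],[0,0,-0.003,0],[0,0,0,0],[0,0,0,0],[0,0,0,0]]' 1|tail -3
python3 -m pendant '[[0,0,-0.01,0],[0,0,-0.03,0],[0,0,-0.04,0],[0,0,-0.04,0],[0,0,-0.03,0],[0,0,0,0],[0,0,0,0]]' |head -2
python3 - <<'E'
from h import *
for p,i,n in find("breaker1",.036): print(np.round(p,4),round(i,3),n)
goto(.5364,-.3158,.2,.11)
E
```

```text
ft_force: [0.3, -0.4, -0.7]
width: 0.0769
grip_force: 0.0
time: 37.85
ee_pos: [0.5003, -0.0305, 0.2168]
[ 0.5367 -0.3146  0.0832] 0.826 2
[ 0.6595 -0.453  -1.1546] 0.586 1
[0.4558 0.0026 0.0516] 0.21 2
[0.4855 0.0472 0.0459] 0.377 2
[ 0.4893 -0.0322  0.0007] 0.345 2
t=38.05 pos [ 0.4986 -0.0306  0.2133] a=0.057 shift [-0.2869  0.0216  0.0131] turn -0.053
```

```bash
python3 -m pendant '[[-0.0359,0.0027,0.0016,0],[-0.0359,0.0027,0.0016,0],[-0.0359,0.0027,0.0016,0],[-0.0359,0.0027,0.0016,0],[-0.0359,0.0027,0.0016,0],[-0.0359,0.0027,0.0016,0],[-0.0359,0.0027,0.0016,0],[-0.0359,0.0027,0.0016,-0.05]]' 1 >/dev/null
python3 -m pendant '[[0,0,0,0],[0,0,0,0],[0,0,0,0],[0,0,0,0]]' |head -2
python3 - <<'E'
from h import *
p=near("breaker1",.036,(.5365,-.315,.1))
goto(p[0],p[1],.055,p[2])
E
```

```text
time: 39.05
ee_pos: [0.5374, -0.3145, 0.2011]
expect [319. 190.] [(0.81, [320.0, 188.0, 80.0, 50.0])]
fit [ 0.538  -0.312   0.0736] 0.954
t=39.15 pos [ 0.5375 -0.3147  0.2016] a=0.109 shift [0.0026 0.0009 0.1466] turn 0.035
```

```bash
python3 -m pendant '[[0.0026,0.0009,0.03,0.018],[0,0,0.035,0.017],[0,0,0.035,0],[0,0,0.027,0],[0,0,0.015,0],[0,0,0.005,0],[0,0,0,0],[0,0,0,0]]'
python3 -m pendant '[[0,0,0,0],[0,0,0,0],[0,0,0,0],[0,0,0,0],[0,0,0,0],[0,0,0,0],[0,0,0,0],[0,0,0,0]]' 0 50 >/dev/null
python3 -m pendant '[[0,0,0,0],[0,0,0,0]]'
python3 -m pendant '[[0,0,-0.01,0],[0,0,-0.03,0],[0,0,-0.04,0],[0,0,-0.04,0],[0,0,-0.03,0],[0,0,0,0],[0,0,0,0]]' | tail -2
python3 - <<'E'
from h import *
goto(.5012,-.0739,.205,.0565)
E
```

```text
time: 39.82
ee_pos: [0.5385, -0.3133, 0.0558]
eef_rot: [0.681, 0.732, 0.0, 0.001]
ft_force: [0.2, -0.8, 0.4]
width: 0.0878
grip_force: 0.0
time: 40.65
ee_pos: [0.5378, -0.3135, 0.0546]
eef_rot: [0.681, 0.732, -0.0, 0.0]
ft_force: [-0.5, -0.2, 0.9]
width: 0.0444
grip_force: 50.0
width: 0.0448
grip_force: 50.0
t=41.23 pos [ 0.5386 -0.3137  0.2069] a=0.072 shift [ 0.2419 -0.02    0.0013] turn 0.015
```

```bash
python3 -m pendant '[[0.0346,-0.0029,0,0],[0.0346,-0.0029,0,0],[0.0346,-0.0029,0,0],[0.0346,-0.0029,0,0],[0.0346,-0.0029,0,0],[0.0346,-0.0029,0,0],[0.0346,-0.0029,0,0.015]]' >/dev/null
python3 -m pendant '[[0,0,0,0],[0,0,0,0],[0,0,0,0],[0,0,0,0]]' |tail -2
python3 - <<'E'
from h import *
goto(.5012,-.0739,.075,.0565)
E
```

```text
width: 0.0445
grip_force: 50.0
t=42.15 pos [ 0.4997 -0.0745  0.2037] a=0.055 shift [0.0005 0.0017 0.1287] turn -0.001
```

```bash
python3 -m pendant '[[0.0005,0.0015,0.03,0],[0,0,0.035,0],[0,0,0.03,0],[0,0,0.02,0],[0,0,0.01,0],[0,0,0.002,0],[0,0,0,0],[0,0,0,0]]' |head -2
python3 -m pendant '[[0,0,0.003,0],[0,0,0.003,0],[0,0,0,0]]'|sed -n 2,4p; python3 -m pendant '[[0,0,0.003,0],[0,0,0.003,0],[0,0,0,0]]'|sed -n 2,4p;python3 -m pendant '[[0,0,0.002,0],[0,0,0.001,0],[0,0,0,0],[0,0,0,0]]'|sed -n 2,4p
```

```text
time: 42.82
ee_pos: [0.5026, -0.0731, 0.0788]
ee_pos: [0.5017, -0.0729, 0.0716]
eef_rot: [0.687, 0.727, 0.0, 0.0]
ft_force: [1.1, 0.0, -2.7]
ee_pos: [0.5011, -0.073, 0.0652]
eef_rot: [0.687, 0.727, -0.001, -0.0]
ft_force: [-1.9, -1.1, -3.3]
ee_pos: [0.5011, -0.0728, 0.0625]
eef_rot: [0.687, 0.727, -0.001, -0.0]
ft_force: [-5.3, -1.8, 1.3]
```

All five are home by height. Releasing, rising, closing the fingers and checking the row.

```bash
python3 -m pendant '[[0,0,0,0],[0,0,-0.002,0],[0,0,0,0],[0,0,0,0],[0,0,0,0],[0,0,0,0]]' 1|tail -3
python3 -m pendant '[[0,0,-0.01,0],[0,0,-0.03,0],[0,0,-0.04,0],[0,0,-0.04,0],[0,0,-0.04,0],[0,0,-0.04,0],[0,0,-0.04,0],[0,0,0,0]]' 0 |head -2
python3 -m pendant '[[0,0,0,0],[0,0,0,0],[0,0,0,0],[0,0,0,0],[0,0,0,0],[0,0,0,0],[0,0,0,0],[0,0,0,0]]' |head -2
python3 - <<'E'
from h import *
c=r.camera("wrist"); cv2.imwrite("pics/w5.png",c["img"][:,:,::-1])
for p,i,n in find("breaker1",.036): print(np.round(p,4),round(i,3),n)
D=r.outline_of("breaker1","wrist")+r.outline_of("main","wrist")
S=[(.4913,.1018,.053),(.4941,.0519,.036),(.4965,.01,.036),(.4988,-.0319,.036),(.5011,-.0739,.036)]
for o in D:
    uv=o["bbox"][:2]; x,y,_=unproj(c,uv,.05); k=min(S,key=lambda q:abs(q[1]-y))
    print(round(o["score"],2),np.round(uv),[(z,p.round(4).tolist(),round(i,3)) for z in(.008,.014) for p,i in[fit([(c,o["mask"])],dev(k[2]),np.array([k[0],k[1],.0565]),2,z)]])
E
```

```text
ft_force: [0.6, -0.0, -0.3]
width: 0.0765
grip_force: 0.0
time: 44.82
ee_pos: [0.504, -0.0724, 0.3134]
time: 45.48
ee_pos: [0.5016, -0.0728, 0.3044]
[ 0.4926 -0.0354  0.0881] 0.309 2
[ 0.4841  0.0345 -0.6543] 0.399 2
[ 0.4945 -0.0769 -0.028 ] 0.362 2
0.95 [319. 111.] [(0.008, [0.4965, 0.0099, 0.0528], np.float64(0.967)), (0.014, [0.4971, 0.0095, 0.0539], np.float64(0.948))]
0.93 [318.  75.] [(0.008, [0.4943, 0.0517, 0.0576], np.float64(0.935)), (0.014, [0.4943, 0.0506, 0.0568], np.float64(0.911))]
0.73 [320. 173.] [(0.008, [0.5015, -0.0709, 0.0664], np.float64(0.925)), (0.014, [0.5012, -0.0703, 0.0863], np.float64(0.898))]
0.6 [319. 143.] [(0.008, [0.4988, -0.0288, 0.056], np.float64(0.962)), (0.014, [0.4984, -0.0283, 0.0494], np.float64(0.942))]
0.46 [320.  31.] [(0.008, [0.4912, 0.1039, 0.049], np.float64(0.945)), (0.014, [0.4912, 0.1029, 0.0506], np.float64(0.933))]
0.69 [321.  31.] [(0.008, [0.4914, 0.1042, 0.0439], np.float64(0.941)), (0.014, [0.4915, 0.1029, 0.0628], np.float64(0.925))]
0.35 [418. 161.] [(0.008, [0.7776, 0.109, -1.5163], np.float64(0.069)), (0.014, [0.7731, 0.1027, -4.7288], np.float64(0.071))]
```

View pics/w5.png

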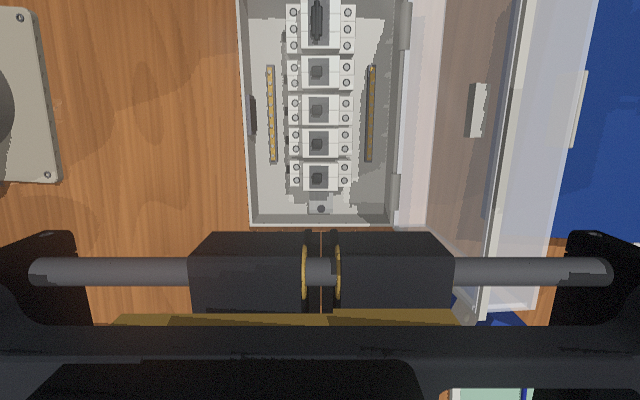

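All five show in the row at (320,20), (318,72), (319,110), (319,143) and (318,178). They are level and square, with clip tabs towards the robot. Now going over and behind the cover with closed fingers.

```bash
python3 -m pendant '[[0.0129,0.0383,0,0],[0.0129,0.0383,0,0],[0.0129,0.0383,0,0],[0.0129,0.0383,0,0],[0.0129,0.0383,0,0],[0.0129,0.0383,0,0],[0,0,0,0],[0,0,0,0]]'
python3 -m pendant '[[0,0,0.02,0],[0,0,0.025,0],[0,0,0.015,0],[0,0,0.005,0],[0,0,0,0],[0,0,0,0]]'
python3 - <<'E'
from h import *
c=r.camera("side"); cv2.imwrite("pics/c1.png",cv2.resize(c["img"][60:300,160:480,::-1],(800,600)))
goto(.5966+.0518,.0096+.0565*.0518,.245,.0565)
E
```

```text
time: 46.5
ee_pos: [0.7276, 0.0193, 0.3008]
eef_rot: [0.686, 0.728, -0.001, -0.002]
ft_force: [0.2, -0.2, -0.1]
width: 0.0003
grip_force: 0.0
time: 47.0
ee_pos: [0.7265, 0.017, 0.2414]
eef_rot: [0.687, 0.727, 0.0, 0.001]
ft_force: [-0.2, -0.4, 0.5]
width: 0.0009
grip_force: 0.0
t=47.05 pos [0.7269 0.0172 0.2418] a=0.056 shift [-0.0003 -0.0786 -0.0034] turn -0.000
```

View pics/c1.png

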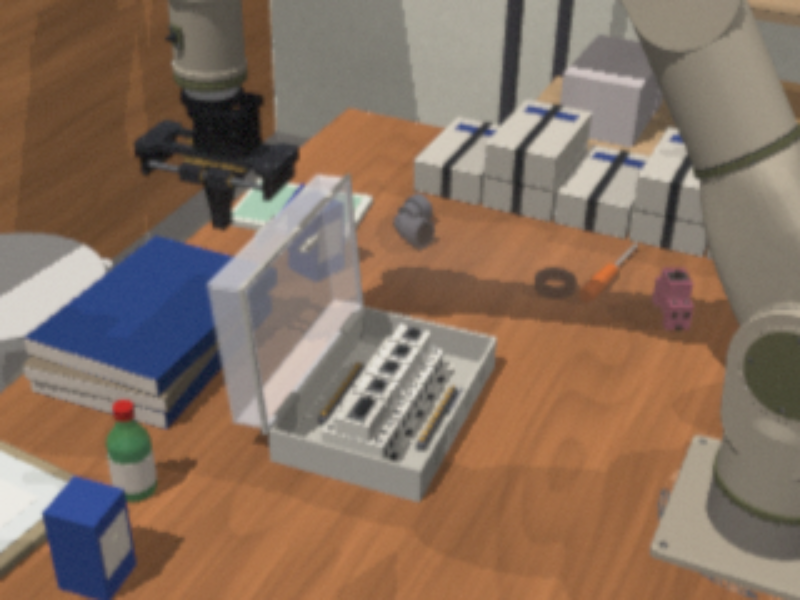

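The fingertip hangs just behind the cover's top edge at (222,222) in the crop. Pushing.

```bash
python3 -m pendant '[[0,-0.0195,-0.0013,0],[0,-0.0195,-0.0013,0],[0,-0.0195,-0.0013,0],[0,-0.0195,-0.0013,0],[0,0,0,0]]'
python3 -m pendant '[[0,-0.019,-0.0015,0],[0,-0.019,-0.0015,0],[0,-0.019,-0.0015,0],[0,0,0,0]]'
python3 -m pendant '[[0,-0.0185,0.003,0],[0,-0.0185,0.005,0],[0,-0.0185,0.007,0],[0,0,0,0]]'
python3 - <<'E'
from h import *
c=r.camera("side"); cv2.imwrite("pics/c2.png",cv2.resize(c["img"][60:300,160:480,::-1],(640,480)))
goto(.5966-.1095,.0096-.0565*.1095,.2067,.0565)
E
```

```text
time: 47.47
ee_pos: [0.6475, 0.0133, 0.248]
eef_rot: [0.687, 0.727, 0.001, 0.002]
ft_force: [-0.1, 0.5, -0.6]
width: 0.0008
grip_force: 0.0
time: 47.8
ee_pos: [0.5909, 0.01, 0.2514]
eef_rot: [0.687, 0.727, 0.0, 0.001]
ft_force: [0.8, 0.3, 0.4]
width: 0.0005
grip_force: 0.0
time: 48.13
ee_pos: [0.5351, 0.0067, 0.2346]
eef_rot: [0.687, 0.727, -0.0, 0.0]
ft_force: [0.4, -0.2, -0.6]
width: 0.0006
grip_force: 0.0
t=48.18 pos [0.5364 0.0066 0.235 ] a=0.057 shift [-0.0003 -0.0494  0.0283] turn 0.000
```

View pics/c2.png

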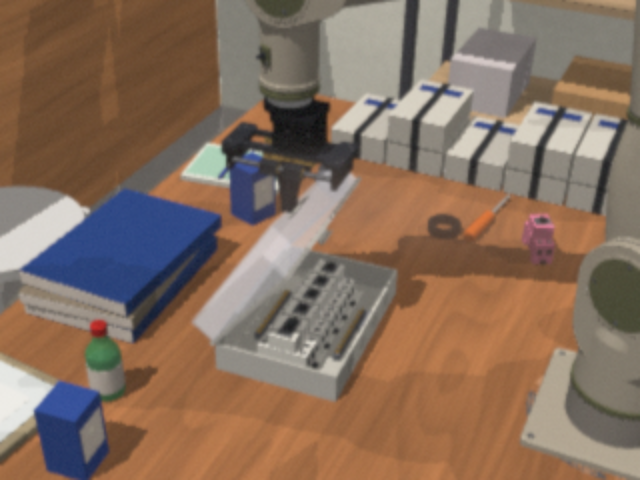

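The cover follows and is now at about 0.9 rad, with the finger at (290,200) on its outer face near the edge. Continuing the arc.

```bash
python3 -m pendant '[[0,-0.017,0.008,0],[0,-0.016,0.0095,0],[0,-0.016,0.011,0],[0,0,0,0]]'|sed -n 2,4p
python3 -m pendant '[[0,-0.0135,0.0135,0],[0,-0.0125,0.0145,0],[0,-0.0115,0.0153,0],[0,0,0,0]]'|sed -n 2,4p
python3 -m pendant '[[0,-0.007,0.012,0],[0,-0.006,0.0112,0],[0,-0.004,0.011,0],[0,0,0,0],[0,0,0,0]]'|sed -n 2,4p
python3 - <<'E'
from h import *
goto(.5966-.17,.0096-.0565*.17,.111,.0565)
E
```

```text
ee_pos: [0.4864, 0.0039, 0.205]
eef_rot: [0.687, 0.727, -0.001, -0.0]
ft_force: [0.5, -0.2, -0.2]
ee_pos: [0.4491, 0.0018, 0.1611]
eef_rot: [0.687, 0.727, -0.001, -0.001]
ft_force: [0.4, -0.7, -0.9]
ee_pos: [0.4346, 0.0012, 0.1293]
eef_rot: [0.687, 0.727, 0.0, 0.0]
ft_force: [0.5, -0.2, 0.3]
t=49.27 pos [0.4346 0.0012 0.1293] a=0.057 shift [-0.0007 -0.0081  0.0183] turn 0.001
```

```bash
python3 -m pendant '[[0,-0.003,0.004,0],[0,-0.003,0.004,0],[0,-0.002,0.003,0],[0,0,0,0]]'|sed -n 2,4p
python3 -m pendant '[[0,0,0.003,0],[0,0,0.002,0],[0,0,0,0]]'|sed -n 2,4p
python3 -m pendant '[[0,0,0.001,0],[0,0,0.001,0],[0,0,0,0],[0,0,0,0]]'|sed -n 2,4p
python3 -m pendant '[[0,0,0.001,0],[0,0,0.001,0],[0,0,0,0],[0,0,0,0]]'|sed -n 2,4p
```

```text
ee_pos: [0.4246, 0.0004, 0.1168]
eef_rot: [0.687, 0.727, -0.0, -0.0]
ft_force: [0.3, 0.6, -0.2]
ee_pos: [0.425, 0.0004, 0.1119]
eef_rot: [0.687, 0.727, -0.0, -0.0]
ft_force: [0.0, -0.3, -1.1]
ee_pos: [0.4252, 0.0004, 0.1113]
eef_rot: [0.687, 0.727, -0.0, 0.0]
ft_force: [-8.2, -0.3, 16.5]
ee_pos: [0.4253, 0.0004, 0.111]
eef_rot: [0.687, 0.727, -0.001, 0.0]
ft_force: [-19.5, -0.7, 43.5]
```

```bash
python3 -m pendant '[[0,0,-0.01,0],[0,0,-0.03,0],[0,0,-0.035,0],[0,0,-0.035,0],[0,0,-0.035,0],[0,0,-0.02,0],[0,0,0,0],[0,0,0,0]]'|sed -n 1,4p
python3 - <<'E'
from h import *
c=r.camera("side"); a=c["img"][60:300,160:480,::-1]; d=r.camera("scene")["img"][100:340,120:440,::-1]
cv2.imwrite("pics/f.png",np.vstack([cv2.resize(x,(400,300),interpolation=2) for x in(a,d)]))
E
```

```text
time: 51.18
ee_pos: [0.4257, 0.0004, 0.2741]
eef_rot: [0.687, 0.727, 0.001, 0.001]
ft_force: [-0.1, 0.3, -0.5]
```

View pics/f.png

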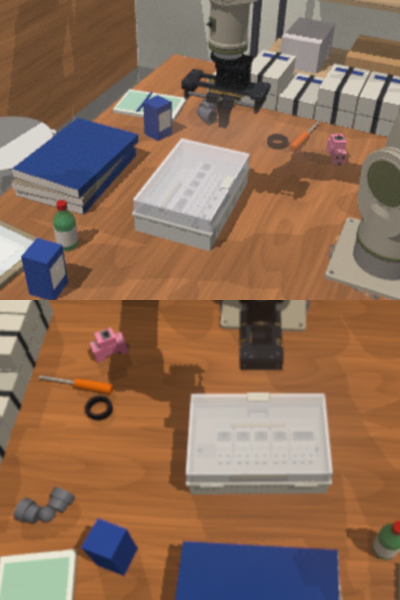

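The cover is shut flush on the board with the devices visible under it. No white breakers are left on the counter and the other things look untouched. Handing in.

```bash
python3 -c "
from bench import r
print(r.close_job())"
```

```text
the job is handed in; nothing more can be done
None
```

I handed the job in at about 51 s: the main switch (left end) and all four breakers present are pressed home on the rail, the cover is shut to its hard stop, and nothing else on the counter was picked up or looks moved; the hand-in returned no verdict.

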